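# Set the depth stop of a jar lidding stand

## Task

Two lidding stands are on the table; set the depth stop of the one that holds the tall chilli jar with the broad yellow screw lid. Lower that stand's stop rod by its black knob until the foot of the rod rests on the jar's lid, then press the same stand's clamp lever fully down to lock it. Leave the jar standing upright under the foot.

Things in the scene. Friction and masses are not known exactly. Their poses are not given: they have to be found in the camera images.
- stand: Fixed aluminium lidding stand that holds the chilli jar (an identical one with a pink tub is not to be set). Origin: table top under the stop rod's axis; x from rod to column (85 mm), y to the clamp lever's side, z up. Base 170x120 mm, rubber pad top z=12 mm. Head top z=195, bushing and column top 200 mm. Lever pivot pin, parallel to x, at x=0, y=+55, z=192 mm.
- stand_knob (a point): Centre of the black round knob (28 mm diameter, 28 mm high) on this stand's stop rod. The 11 mm rod slides only up and down; its rubber foot (34 mm diameter) has its underside 132 mm below this point and starts 25 to 50 mm above the jar's lid. About 2.5 N of friction; stays where left, even unlocked. With the foot on the lid the knob's underside is 29 mm above the head.
- stand_lever (a joint): Angle (rad) of this stand's clamp lever: flat steel, black tip 26 mm wide, 11 mm thick, reaching 77 mm from the pivot towards the stand's +y. Near 0 (start 0 to 0.1) it stands up at 45 degrees; at 0.70 (its stop, locked) it is down, 5 degrees above level. Push it down from above, about 2 to 3 N at 45 mm from the pivot; it stays where left.
- chilli_jar: Closed chilli jar with a broad yellow screw lid, 65 mm diameter, 94 mm tall, about 0.4 kg, standing loose on the pad under the foot of the stop rod, its axis within about 12 mm of the rod's. Origin: centre of its underside; z up; flat lid top at z = 94 mm.

How it is judged:
By the outcome, as a careful person would: the job done as asked, in the order asked, and still so for the second after the job is handed in, with the robot touching nothing.
It also fails if it takes over 42 s, if anything falls off the work surface, if the arm or the gripper's body presses on something with over 40 N, if the wrist force passes 120 N, or if a joint passes its speed limit or range.

## Robot

A 6-joint arm with a two-finger parallel gripper is mounted at the origin on a cart in front of the work surface, level with it; the furniture and walls round the work are solid. World frame = base frame: x ahead of the robot, y to its left, z up, the work surface at z = 0. Lengths are in mm, angles in rad, forces in N, time in s.
With the tool pointing down it reaches from about 350 to 925 mm from the base axis. Payload 6.4 kg.
Tool frame: the origin (TCP) lies at the very end of the fingers, on their centre line; the grasp point (between the pads) lies 19 mm behind it; z points along the fingers, y is the line along which they close (so a half turn about z gives the same grasp; the last joint's range is limited). The gripper opens to 94 mm and grips with 3 to 60 N. Pads are 16 mm wide; open, the fingers measure 119 mm over their backs; the gripper's body (75 mm by 177 mm) begins 78 mm behind the grasp point.
Start: joints at [1.038, 0.245, 1.558, -0, 1.339, -0.174], TCP at [228.246, 608.619, 205.455] pointing down, gripper open.
Joint ranges: [-3.13, 3.13], [-1.02, 2.26], [0.13, 2.54], [-0.95, 4.09], [0.21, 2.88], [-2.74, 2.74]. Speed limits (rad/s): [2.57, 2.57, 3.14, 3.14, 3.14, 3.14].

## Interface

Orientations are given as a unit quaternion [x, y, z, w].
In Python, from cell import arm gives the robot as it stands.
- The arm moves only by the shell command python3 -m inch 'ROWS'. ROWS is JSON, a list of rows, each a list of 7 numbers: the turn, a rotation vector about the tool's x, y, z in degrees, then the shift along the tool's x, y, z in cm, then the opening, from 0 (shut) to 1 (fully open). In form: [[rx, ry, rz, x, y, z, claw], ...]. A call has 1 to 20 rows; each row shifts and turns the commanded pose from where the row before left it, along the tool's axes as they then stand; what a row does not reach is not made up. A row lasts 1/12 s, in which the tool goes at most 41.7 mm and 7.16 degrees, less where a joint would pass 70% of its speed; a pose out of reach is approached as far as the arm can. A call is refused whole if a number of a shift passes 4.17 or a number of a turn 7.16, either way. A call with a gripper value outside its range is refused whole. The fingers move at their own pace and stop on an object; the grip force is fixed at half the most. Time passes only in rows, so rows that do not move let the fingers close. It gives the time, the measured TCP pose, the force, the opening and the grip force at its end, in the units of the state.
- arm.state(): the state, without advancing time (a new reading comes with each control period).
- arm.read_camera(name): name is "scene" or "top"; returns a dict with "pixels" (420x560x3 uint8, blue, green, red), "intrinsics" (3x3 intrinsics, pixels), "k1" (the pictures are not rectified: a ray, as slopes to the right and down, at radius r is drawn at 1 + k1 r^2 times it, then the intrinsics apply), "position" and "orientation" of the camera in the world. Camera axes: x right, y down, z forward; pixel columns grow to the right and rows downward; lengths in mm; the calibration is good to about 2 mm. A picture is of the moment at which its call begins. There is no depth.
- arm.finish_job(): hands the job in; it is judged then, once.
The state is a dict: "time_s": time; "joint_pos": joint angles; "dq": joint speeds; "joint_torque": joint torques, N m; "tool_pos": TCP position; "tool_rot": TCP orientation; "contact_force": force on the tool from outside, world axes, zero at the start; "wrist_torque": the same for the moment, N m; "finger_gap": finger opening in mm; "grasp_force": force on a finger pad.
Only numpy, scipy, OpenCV 4.12 (cv2) and the standard library are available. Lean on these libraries where they do the work, as an engineer would, in place of code of your own. Each camera call takes 0.05 s, during which the arm holds its last target. There are 200 camera calls.

## Working session

There is one attempt and no reset: what is moved stays moved. The work goes in short steps, Python scripts to look and compute and a shell command to move; the robot and the scene stay as the last step left them, time stands still between calls to the robot, and variables do not carry over. Pictures are saved under pics/ and viewed, at most 10 in all, crops included, and the job is handed in when it is done.

```bash
mkdir -p pics
cat > h.py <<'E'
import numpy as np, cv2
from cell import arm
from scipy.spatial.transform import Rotation as R
def look(name,fn=None):
    c=arm.read_camera(name)
    if fn: cv2.imwrite('pics/'+fn,np.asarray(c['pixels']))
    return c
def ray(c,u,v):
    K=np.array(c['intrinsics'],float); D=np.array([c['k1'],0,0,0,0],float)
    # drawn = ray*(1+k1 r^2): OpenCV radial model
    p=cv2.undistortPoints(np.array([[[u,v]]],float),K,D)[0,0]
    d=R.from_quat(c['orientation']).apply([p[0],p[1],1]); return np.array(c['position'],float),d/np.linalg.norm(d)
def onz(c,u,v,z):
    o,d=ray(c,u,v); return o+d*(z-o[2])/d[2]
def proj(c,P):
    K=np.array(c['intrinsics'],float); D=np.array([c['k1'],0,0,0,0],float)
    r=R.from_quat(c['orientation']).inv(); q=r.apply(np.atleast_2d(P)-np.array(c['position']))
    return cv2.projectPoints(q.reshape(-1,1,3),np.zeros(3),np.zeros(3),K,D)[0].reshape(-1,2)
def tri(a,b):
    A=[];B=[]
    M=np.zeros((3,3));v=np.zeros(3)
    for o,d in(a,b):
        P=np.eye(3)-np.outer(d,d);M+=P;v+=P@o
    return np.linalg.solve(M,v)
E
python3 - <<'E'
from h import *
for n in('scene','top'):
    c=look(n,n+'0.png'); print(n,c['position'],c['orientation'],c['k1'],np.array(c['intrinsics']).tolist())
print(arm.state())
E
```

```text
scene [-245.03350454 -395.33615173  832.41060268] [ 0.75571067 -0.47144739  0.23171192 -0.39108608] -0.000157046272612263 [[455.2643894536943, 0.0, 282.13403822610854], [0.0, 455.2643894536943, 200.71836214670697], [0.0, 0.0, 1.0]]
top [ -54.25484554 -188.04287718 1072.41905147] [ 0.79147413 -0.53370117  0.16378361 -0.24881056] -0.04190024517714818 [[451.8293062368353, 0.0, 281.43344509034995], [0.0, 451.8293062368353, 213.14474279437118], [0.0, 0.0, 1.0]]
{'time_s': 0.1, 'joint_pos': array([ 1.03787960e+00,  2.45726276e-01,  1.55886898e+00, -3.10771653e-06,
        1.33867487e+00, -1.74083341e-01]), 'dq': array([ 0.00058189, -0.00233063, -0.0026362 , -0.00168297,  0.00138613,
        0.00134244]), 'joint_torque': array([ 4.73436303e-04, -4.16912627e+01, -3.15525842e+01,  6.86245691e-02,
        3.09718587e-02, -2.54000145e-05]), 'tool_pos': array([227.98231691, 608.14540153, 204.47946324]), 'tool_rot': array([ 1.78455246e-01,  9.83947672e-01, -7.87396638e-04, -2.88937818e-04]), 'contact_force': array([-0.76755481,  0.27638968,  0.43936961]), 'wrist_torque': array([-0.04750537,  0.01338499,  0.03805608]), 'grasp_force': 0.0, 'finger_gap': 93.76763206257168}
```

View pics/scene0.png

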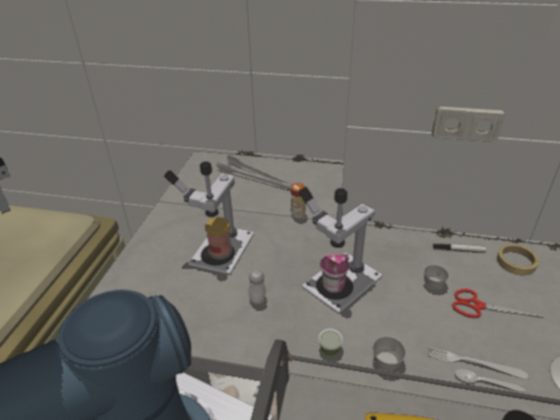

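View pics/top0.png

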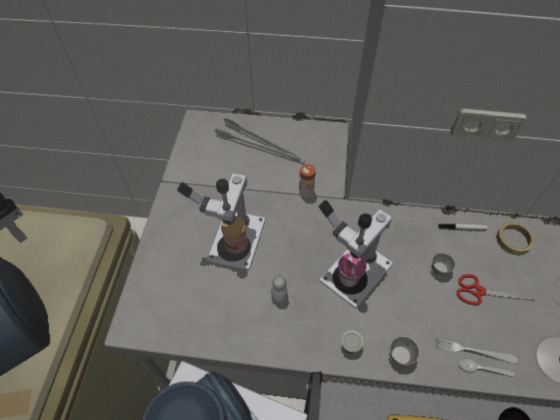

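The left stand holds the yellow-lidded jar: its knob is at about (206,168) in scene and (223,186) in top, with the lever tip at about (173,178) and (184,190). I'll zoom in on that stand.

Run:
```python
from h import *
a=cv2.imread('pics/scene0.png')[150:280,150:270]; b=cv2.imread('pics/top0.png')[165:285,165:285]
f=lambda i:cv2.convertScaleAbs(cv2.resize(i,(400,int(400*i.shape[0]/i.shape[1])),interpolation=cv2.INTER_CUBIC),alpha=1.6)
a,b=f(a),f(b); m=np.zeros((440,800,3),np.uint8); m[:a.shape[0],:400]=a[:440]; m[:b.shape[0],400:]=b; cv2.imwrite('pics/z0.png',m)
s,t=look('scene'),look('top')
P=dict(knob=((206,168),(223,186)),tip=((173,178),(184,190)),col=((224,179),(237,180)))
for k,(p,q) in P.items(): print(k,tri(ray(s,*p),ray(t,*q)))
st=arm.state()['tool_pos']; print(proj(s,st),proj(t,st))
```

```text
knob [469.9034695  170.70074041 281.71323888]
tip [460.67092137 271.80244909 231.12781602]
col [556.30265616 185.84031273 196.14449847]
[[ -1.10441975 203.34399169]] [[ 12.73249409 227.65492646]]
```

View pics/z0.png

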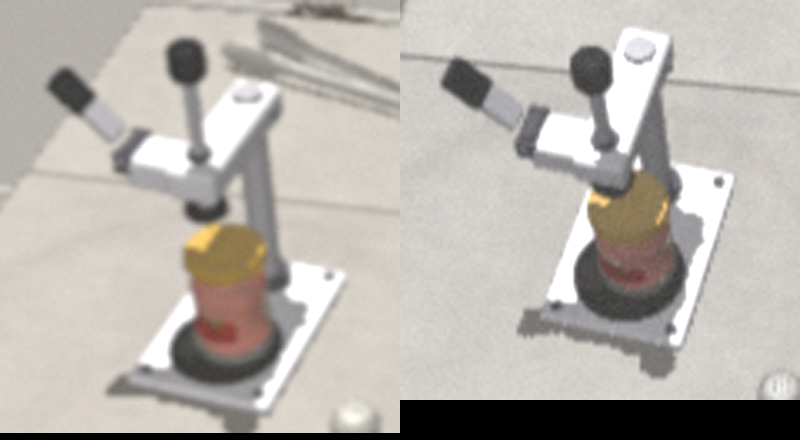

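```bash
cat >> h.py <<'E'
def todo(target,n=True):
    s=arm.state(); r=R.from_quat(s['tool_rot']); d=r.inv().apply(np.array(target)-s['tool_pos'])/10
    return d.round(2)
E
python3 - <<'E'
from h import *
s,t=look('scene'),look('top')
P=dict(knob=((206.1,168.3),(222.6,186)),tip=((171.2,177),(184,189.5)),col=((224.1,177.9),(237,179.4)),bush=((209.7,195.9),(225.9,207)))
for k,(p,q) in P.items(): print(k,tri(ray(s,*p),ray(t,*q)).round(1),onz(s,*p,200).round(1),onz(t,*q,200).round(1),onz(s,*p,282).round(1),onz(t,*q,282).round(1))
print(R.from_quat(arm.state()['tool_rot']).as_matrix().round(3)); print(todo([228,608,350]),todo([468,171,350]))
E
```

```text
knob [471.3 172.2 279.6] [574.9 253.5 200. ] [523.6 208.8 200. ] [468.6 169.4 282. ] [469.3 171.5 282. ]
tip [457.  270.7 237. ] [501.5 311.3 200. ] [478.7 291.8 200. ] [404.7 219.7 282. ] [428.7 246.7 282. ]
col [555.3 184.7 200.3] [555.7 185.1 200. ] [555.6 184.8 200. ] [451.8 109.8 282. ] [498.3 149.8 282. ]
bush [468.3 171.  203.6] [473.2 173.6 200. ] [469.7 173.3 200. ] [380.1  99.8 282. ] [420.5 139.3 282. ]
[[-0.936  0.351 -0.   ]
 [ 0.351  0.936 -0.001]
 [ 0.    -0.001 -1.   ]]
[ -0.    -0.06 -14.49] [-37.82 -32.55 -14.47]
```

```bash
python3 -m inch '[[0,0,0,0,0,-3.6,0],[0,0,0,0,0,-3.6,0],[0,0,0,0,0,-3.6,0],[0,0,0,0,0,-3.6,0],[0,0,0,-2.7,-2.33,0,0],[0,0,0,-2.7,-2.33,0,0],[0,0,0,-2.7,-2.33,0,0],[0,0,0,-2.7,-2.33,0,0],[0,0,0,-2.7,-2.33,0,0],[0,0,0,-2.7,-2.33,0,0],[0,0,0,-2.7,-2.33,0,0],[0,0,0,-2.7,-2.33,0,0],[0,0,0,-2.7,-2.33,0,0],[0,0,0,-2.7,-2.33,0,0],[0,0,0,-2.7,-2.33,0,0],[0,0,0,-2.7,-2.33,0,0]]'; python3 -m inch '[[0,0,6.75,0,0,0,0],[0,0,6.75,0,0,0,0],[0,0,6.75,0,0,0,0],[0,0,6.75,0,0,0,0],[0,0,6.75,0,0,0,0],[0,0,6.75,0,0,0,0],[0,0,6.75,0,0,0,0],[0,0,6.75,0,0,0,0],[0,0,6.75,0,0,0,0],[0,0,0,0,0,0,0]]'
python3 - <<'E'
from h import *
print(todo([471,172,320]),R.from_quat(arm.state()['tool_rot']).as_matrix().round(3),arm.state()['joint_pos'].round(2))
E
```

```text
time_s: 1.63
tool_pos: [433.9, 231.4, 349.6]
tool_rot: [0.178, 0.984, 0.0, 0.0]
contact_force: [0.7, -0.9, 0.4]
finger_gap: 0.3
grasp_force: 0.0
time_s: 2.47
tool_pos: [433.4, 233.0, 349.5]
tool_rot: [0.652, 0.758, 0.0, -0.0]
contact_force: [-0.3, -0.1, -0.3]
finger_gap: 0.6
grasp_force: 0.0
[-6.6   2.81  2.94] [[-0.149  0.989 -0.   ]
 [ 0.989  0.149  0.   ]
 [ 0.    -0.    -1.   ]] [ 0.26 -0.22  1.77  0.    1.59  0.11]
```

```bash
python3 -m inch '[[0,0,0,-2.2,0.93,0,0],[0,0,0,-2.2,0.94,0,0],[0,0,0,-2.2,0.94,0,0],[0,0,0,0,0,1.5,0],[0,0,0,0,0,1.5,0],[0,0,0,0,0,0,0],[0,0,0,0,0,0,0]]'
python3 - <<'E'
from h import *
o=[]
tp=arm.state()['tool_pos']
for n in('scene','top'):
    c=look(n); p=proj(c,tp)[0]; q=proj(c,[471,172,281])[0]; print(n,p,q)
    i=np.array(c['pixels']); u,v=int(q[0]),int(q[1]); k=i[v-60:v+60,u-60:u+60]
    o.append(cv2.convertScaleAbs(cv2.resize(k,(400,400),interpolation=cv2.INTER_CUBIC),alpha=1.6))
cv2.imwrite('pics/z1.png',np.hstack(o)); print(todo([471,172,300]))
E
```

```text
time_s: 3.05
tool_pos: [470.8, 172.0, 318.9]
tool_rot: [0.651, 0.759, -0.001, -0.001]
contact_force: [0.4, 0.3, -0.2]
finger_gap: 0.8
grasp_force: 0.0
scene [203.79040997 153.66421309] [205.79973055 167.91940111]
top [220.76017778 174.87670312] [222.76986395 185.65325499]
[-0.02 -0.05  2.04]
```

View pics/z1.png

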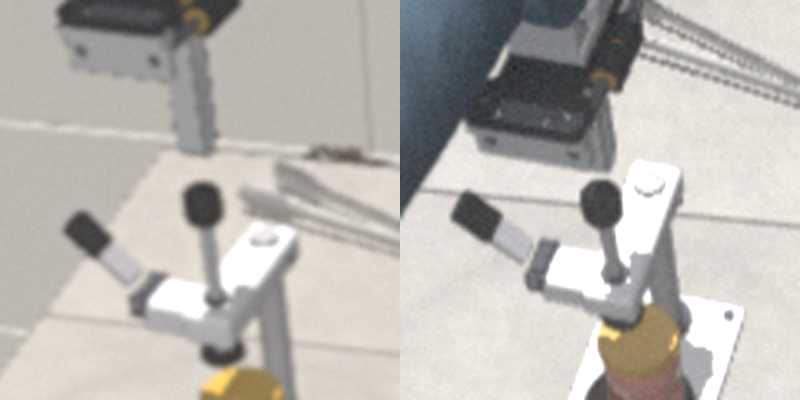

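The fingertips (scene (203,153)) sit right above the knob (scene (206,168)). I'll push down.

```bash
python3 -m inch '[[0,0,0,0,0,1.0,0],[0,0,0,0,0,0.8,0],[0,0,0,0,0,0.4,0],[0,0,0,0,0,0.4,0],[0,0,0,0,0,0.4,0],[0,0,0,0,0,0.4,0],[0,0,0,0,0,0.4,0],[0,0,0,0,0,0.4,0],[0,0,0,0,0,0.4,0],[0,0,0,0,0,0.4,0],[0,0,0,0,0,0.4,0],[0,0,0,0,0,0.4,0],[0,0,0,0,0,0.2,0],[0,0,0,0,0,0,0]]'; python3 -m inch '[[0,0,0,0,0,0.1,0],[0,0,0,0,0,0,0]]'
```

```text
time_s: 4.32
tool_pos: [471.1, 172.0, 258.7]
tool_rot: [0.652, 0.759, -0.0, -0.0]
contact_force: [0.2, 0.9, -0.0]
finger_gap: 0.3
grasp_force: 0.0
time_s: 4.48
tool_pos: [471.3, 172.0, 258.3]
tool_rot: [0.652, 0.759, -0.0, 0.0]
contact_force: [0.3, 0.5, 0.1]
finger_gap: 0.4
grasp_force: 0.0
```

```bash
python3 -m inch '[[0,0,0,0,0,0.1,0],[0,0,0,0,0,0.1,0],[0,0,0,0,0,0.1,0],[0,0,0,0,0,0.1,0]]'; python3 -m inch '[[0,0,0,0,0,0.1,0],[0,0,0,0,0,0.05,0]]';  python3 - <<'E'
from h import *
o=[]
for n in('scene','top'):
    c=look(n); q=proj(c,[471,172,230])[0]; print(n,q)
    i=np.array(c['pixels']); u,v=int(q[0]),int(q[1]); k=i[v-60:v+60,u-60:u+60]
    o.append(cv2.convertScaleAbs(cv2.resize(k,(400,400),interpolation=cv2.INTER_CUBIC),alpha=1.6))
cv2.imwrite('pics/z2.png',np.hstack(o))
E
```

```text
time_s: 4.82
tool_pos: [471.3, 172.0, 254.6]
tool_rot: [0.651, 0.759, 0.0, 0.0]
contact_force: [0.0, -0.7, 1.5]
finger_gap: 0.4
grasp_force: 0.8
time_s: 4.98
tool_pos: [471.3, 172.0, 252.9]
tool_rot: [0.652, 0.759, 0.0, 0.0]
contact_force: [-0.0, -0.4, 2.1]
finger_gap: 0.2
grasp_force: 0.8
scene [208.31397126 186.238698  ]
top [225.24837455 199.25152373]
```

View pics/z2.png

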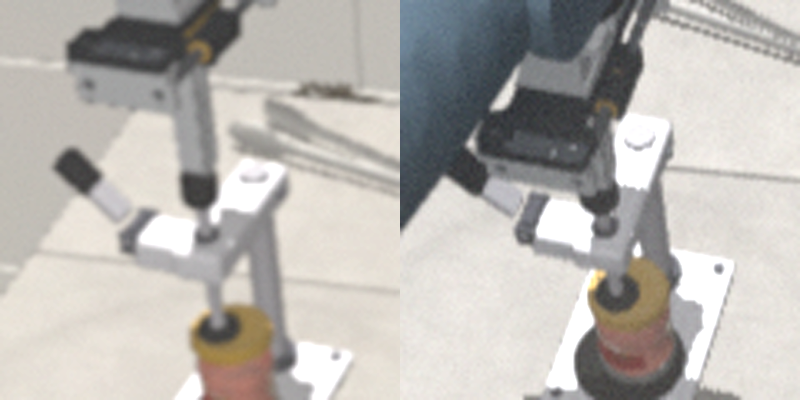

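The foot is at or just above the lid, at scene crop (218,327), and the fingers are on the knob. I'll take small steps until the force rises.

```bash
for i in 1; do python3 -m inch '[[0,0,0,0,0,0.05,0],[0,0,0,0,0,0,0]]' | grep -E 'pos|force'; done; python3 -m inch '[[0,0,0,0,0,0.05,0],[0,0,0,0,0,0,0]]' | grep -E 'pos|force'
```

```text
tool_pos: [471.2, 172.1, 252.4]
contact_force: [1.0, 0.4, 0.5]
grasp_force: 0.5
tool_pos: [471.3, 172.0, 252.2]
contact_force: [0.7, -0.1, 2.7]
grasp_force: 1.1
```

```bash
python3 -m inch '[[0,0,0,0,0,0.05,0],[0,0,0,0,0,0,0]]' | grep -E 'pos|force'
```

```text
tool_pos: [471.3, 172.1, 252.1]
contact_force: [-1.4, -0.1, 4.3]
grasp_force: 2.5
```

```bash
python3 -m inch '[[0,0,0,0,0,0.05,0],[0,0,0,0,0,0,0]]' | grep -E 'pos|force'; python3 -m inch '[[0,0,0,0,0,0.05,0],[0,0,0,0,0,0,0]]' | grep -E 'pos|force'
```

```text
tool_pos: [471.3, 172.0, 252.1]
contact_force: [-1.9, -0.2, 7.4]
grasp_force: 3.6
tool_pos: [471.4, 172.1, 252.1]
contact_force: [-2.9, -1.1, 8.6]
grasp_force: 4.6
```

The foot is down: TCP held at 252.1 while the force climbed to 8.6 N, as predicted. Now I'll retract, move over to the lever and come down.

```bash
python3 -m inch '[[0,0,0,0,0,-0.5,0],[0,0,0,0,0,-1.5,0],[0,0,0,0,0,-1.5,0],[0,0,0,0,0,-1.5,0],[0,0,0,2.4,0,0,0],[0,0,0,2.4,0,0,0],[0,0,0,2.4,0,0,0],[0,0,0,2.4,0,0,0],[0,0,0,0,0,0,0],[0,0,0,0,0,0,0]]'
python3 - <<'E'
from h import *
o=[]
for n in('scene','top'):
    c=look(n); q=proj(c,[465,210,230])[0]; print(n,q,proj(c,arm.state()['tool_pos']))
    i=np.array(c['pixels']); u,v=int(q[0]),int(q[1]); k=i[v-60:v+60,u-60:u+60]
    o.append(cv2.convertScaleAbs(cv2.resize(k,(400,400),interpolation=cv2.INTER_CUBIC),alpha=1.6))
cv2.imwrite('pics/z3.png',np.hstack(o))
e=np.array([-.151,.988,0]);print(todo(np.array([471,172,270])+97*e))
E
```

```text
time_s: 6.75
tool_pos: [456.1, 267.5, 299.7]
tool_rot: [0.651, 0.759, -0.001, -0.0]
contact_force: [-0.3, -0.8, -0.3]
finger_gap: 0.4
grasp_force: 0.0
scene [193.66533886 183.7386755 ] [[167.57569641 155.00082401]]
top [209.48751956 196.29556615] [[180.94702603 172.70922315]]
[ 0.15 -0.    3.  ]
```

View pics/z3.png

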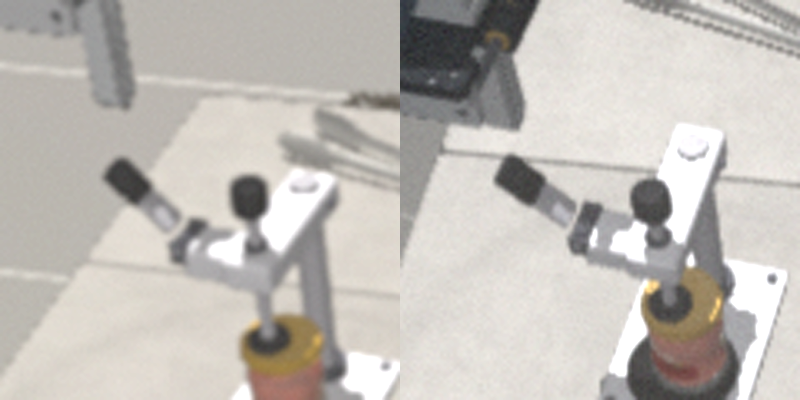

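The knob stays down with the foot on the lid (scene crop (268,338)), and the fingertips are above the black lever tip (scene crop (125,180)). I'll press the lever.

```bash
python3 -m inch '[[0,0,0,0.1,0,1.5,0],[0,0,0,0,0,1.5,0],[0,0,0,0,0,1.0,0],[0,0,0,0,0,0.5,0],[0,0,0,0,0,0.4,0],[0,0,0,0,0,0.4,0],[0,0,0,0,0,0.4,0],[0,0,0,0,0,0.4,0],[0,0,0,0,0,0.4,0],[0,0,0,0,0,0.4,0],[0,0,0,0,0,0.4,0],[0,0,0,0,0,0.4,0],[0,0,0,0,0,0.4,0],[0,0,0,0,0,0.4,0],[0,0,0,0,0,0.4,0],[0,0,0,0,0,0.4,0],[0,0,0,0,0,0,0]]'; python3 -m inch '[[0,0,0,0,0,0.15,0],[0,0,0,0,0,0.15,0],[0,0,0,0,0,0,0]]'
```

```text
time_s: 8.27
tool_pos: [456.1, 267.8, 206.3]
tool_rot: [0.651, 0.759, -0.001, -0.0]
contact_force: [0.5, 0.4, -0.2]
finger_gap: 0.6
grasp_force: 0.2
time_s: 8.52
tool_pos: [456.4, 268.0, 204.2]
tool_rot: [0.651, 0.759, -0.0, -0.0]
contact_force: [-0.6, 0.1, 1.3]
finger_gap: 0.5
grasp_force: 0.4
```

```bash
python3 -m inch '[[0,0,0,0,0,0.1,0],[0,0,0,0,0,0.1,0],[0,0,0,0,0,0,0]]' | grep -E 'pos|force'; python3 -m inch '[[0,0,0,0,0,0.05,0],[0,0,0,0,0,0.05,0],[0,0,0,0,0,0,0]]' | grep -E 'pos|force'
```

```text
tool_pos: [456.5, 268.0, 202.4]
contact_force: [0.3, 1.4, 1.7]
grasp_force: 0.6
tool_pos: [456.6, 268.0, 201.6]
contact_force: [0.1, 1.0, 1.8]
grasp_force: 1.0
```

```bash
python3 -m inch '[[0,0,0,0,0,0.05,0],[0,0,0,0,0,0.05,0],[0,0,0,0,0,0,0]]' | grep -E 'pos|force'
```

```text
tool_pos: [456.7, 268.1, 201.4]
contact_force: [-2.2, 0.5, 5.3]
grasp_force: 3.1
```

```bash
python3 -m inch '[[0,0,0,0,0,0.05,0],[0,0,0,0,0,0.05,0],[0,0,0,0,0,0,0]]' | grep -E 'pos|force'
```

```text
tool_pos: [456.7, 268.2, 201.2]
contact_force: [-3.7, -0.2, 10.0]
grasp_force: 5.0
```

The lever has reached its stop: z is stalled at 201.3 and the force is rising. I'll give it one firmer press, then retreat and check.

```bash
python3 -m inch '[[0,0,0,0,0,0.05,0],[0,0,0,0,0,0.03,0],[0,0,0,0,0,0,0]]' | grep -E 'pos|force'; python3 -m inch '[[0,0,0,0,0,-0.5,0],[0,0,0,0,0,-1.5,0],[0,0,0,0,0,-2.5,0],[0,0,0,0,0,-2.5,0],[0,0,0,0,0,-2.5,0],[0,0,0,2.5,0,-1,0],[0,0,0,2.5,0,0,0],[0,0,0,2.5,0,0,0],[0,0,0,0,0,0,0],[0,0,0,0,0,0,0]]'
python3 - <<'E'
from h import *
o=[]
for n in('scene','top'):
    c=look(n); q=proj(c,[465,210,190])[0]
    i=np.array(c['pixels']); u,v=int(q[0]),int(q[1]); k=i[v-60:v+60,u-60:u+60]
    e=np.array([-.151,.988,0]); a=np.radians(5)
    L=[np.array([471,172,192])+(55+r*np.cos(a))*e+[0,0,r*np.sin(a)] for r in(0,77)]; K=[[471,172,238]]
    print(n,((proj(c,L+K)-[u-60,v-60])*400/120).round())
    o.append(cv2.convertScaleAbs(cv2.resize(k,(400,400),interpolation=cv2.INTER_CUBIC),alpha=1.6))
cv2.imwrite('pics/z4.png',np.hstack(o))
E
```

```text
tool_pos: [456.8, 268.2, 201.1]
contact_force: [-6.4, -0.4, 13.4]
grasp_force: 6.6
time_s: 10.6
tool_pos: [444.8, 342.3, 302.8]
tool_rot: [0.651, 0.759, -0.001, 0.0]
contact_force: [0.6, -0.4, 0.2]
finger_gap: 0.6
grasp_force: 0.0
scene [[182. 195.]
 [ 89. 171.]
 [243. 155.]]
top [[181. 195.]
 [ 79. 170.]
 [246. 171.]]
```

View pics/z4.png

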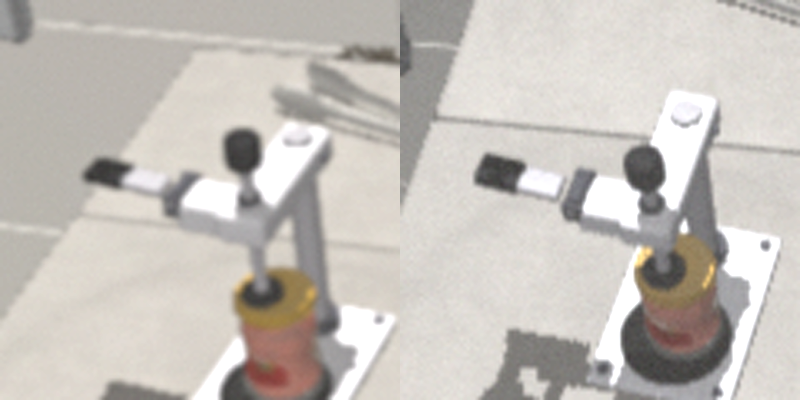

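The lever is fully down: its tip is at scene crop (84,172) against a predicted (89,171). The knob at (243,152) matches the foot-on-lid height, the jar is upright and the arm is clear.

```bash
python3 -c "
from cell import arm
print(arm.finish_job())"
```

```text
the job is handed in; nothing more can be done
None
```

I lowered the chilli jar stand's stop rod until its foot rested on the yellow lid, then pressed the clamp lever fully down to its stop; the jar is still upright, the arm is clear, and the job was handed in at about 10.7 s.

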